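Spring clip held down, spot plate pushed beneath it

ROBOT

A 6-joint arm with a two-finger parallel gripper is mounted at the origin on the work surface. World frame = base frame: x ahead of the robot, y to its left, z up, the work surface at z = 0. Lengths are in mm, angles in degrees, forces in N, time in s.
With the tool pointing down it reaches from about 300 to 850 mm from the base axis. Payload 4.2 kg.
Tool frame: the origin (TCP) lies between the finger pads; the fingertips stand 19 mm ahead of it and the grasp point (between the pads) is the TCP (env.tips_ahead is the distance from the TCP to the fingertips, in mm); z points along the fingers, y is the direction in which the jaws open and shut (so a half turn about z gives the same grasp; the last joint's range is limited). The gripper opens to 91 mm and grips with 3 to 60 N. Pads are 32 mm wide; open, the fingers measure 118 mm over their backs; the gripper's body (76 mm by 178 mm) begins 60 mm behind the grasp point.
Start: joints at [69.156, 18.312, 89.639, -0, 72.044, -1.146], TCP at [193.816, 541.365, 232.976] pointing down, gripper open.
Joint ranges: [-177.97, 177.97], [-48.28, 115.42], [12.27, 149.76], [-77.06, 257.06], [2.81, 150.46], [-146.56, 146.56]. Speed limits (degrees/s): [147.25, 147.25, 180, 180, 180, 180].

INTERFACE

Orientations are given as [roll, pitch, yaw] about the fixed x, y, z axes, in that order (R = Rz(yaw) Ry(pitch) Rx(roll)).
In Python, from workcell import telemetry, viewer, job_done, env gives the robot as it stands. The module is installed in compiled form; this text tells all that it offers.
- The arm moves only by the shell command python3 -m jog 'ROWS' [FORCE]. ROWS is JSON, a list of rows, each a list of 3 entries, a list of its own where there are three numbers: the shift along the tool's x, y, z in cm, then the turn about the tool's z in degrees, then the opening, from 0 (shut) to 1 (fully open). A call has 1 to 10 rows; each row shifts and turns the pose as measured when the row begins, along the tool's axes as they then stand; what a row does not reach is not made up. A row lasts 1/8 s, in which the tool goes at most 62.5 mm and 10.7 degrees, less where a joint would pass 70% of its speed; a pose out of reach is approached as far as the arm can. A call is refused whole if a number of a shift passes 6.25 or a number of a turn 10.7, either way. A call with a gripper value outside its range is refused whole. The fingers move at their own pace and stop on an object; FORCE is the grip in N (left out, the last holds). Time passes only in rows, so rows that do not move let the fingers close. It gives the time, the measured TCP pose, the force and the opening at its end, in the units of the state.
- telemetry.state(): the state, without advancing time (a new reading comes with each control period).
- viewer.grab_frame(name): name is "scene" or "top"; returns a dict with "color" (420x560x3 uint8, red, green, blue), "K" (3x3 intrinsics, pixels), "rvec" (rotation vector, rad) and "tvec" (3), from world to camera coordinates, as OpenCV has them. Camera axes: x right, y down, z forward; pixel columns grow to the right and rows downward; lengths in mm; the calibration is good to about 2 mm. A picture is of the moment at which its call begins. There is no depth.
- job_done(): hands the job in, once; it reports no verdict.
The state is a dict: "time_s": time; "qpos": joint angles; "qvel": joint speeds; "effort": joint torques, N m; "ee_pos": TCP position; "ee_rot": TCP orientation; "force": force on the tool from outside, world axes, zero at the start; "torque": the same for the moment, N m; "gripper_width": finger opening in mm.
Only numpy, scipy, OpenCV 4.12 (cv2) and the standard library are available. Lean on these libraries where they do the work, as an engineer would, in place of code of your own. Each camera call takes 0.05 s, during which the arm holds its last target. There are 200 camera calls.

TASK

Load the porcelain spot plate into the shaker: with one fingertip press the spring clip's long thumb bar down and keep it down, so that the clip's nose stays up, while the other fingertip pushes the plate along its channel beneath the nose until it is fully home against the end stop. Then let the bar up so that the clip closes on the plate, and move clear. Only press and push - never lift the plate - and leave the glassware around the shaker where it stands.

Things in the scene. Friction and masses are not known exactly. Their poses are not given: they have to be found in the camera images.
- shaker: White bench plate shaker, 250 x 230 mm, fixed. Origin: centre of its underside, on the bench. x points along the plate channel towards the end stop (pushing direction, away from the control panel), y towards the thumb bar, z up. Its dark metal platform has its top 90 mm above the bench (x -100 to +75, y -60 to +32 mm). The body below is 66 mm high.
- end_stop (a point): Middle of the foot of the end stop's face, at platform height: shaker x +60, y -20, z +90 mm; axes as the shaker. The steel stop is 10 mm high, 55 mm wide. The channel before it, centred on y -20, has two guide strips 3 mm high, 47 mm apart inside, from x -90 to +60 mm. Two hinge cheeks 24 mm high stand at x +25 to +69, y +20 mm.
- channel_home (a point): Where the plate's centre lies when fully home against the end stop: shaker x +22, y -20, z +97 mm. Fixed to the shaker, same axes.
- plate_center (a point): Centre of the loose white porcelain spot plate: flat, 76 mm long (its x, along the channel), 44 wide, 14 thick, about 0.12 kg, six shallow wells in its top. It lies in the channel with 1.5 mm play each side, 26 to 40 mm short of home, its leading end before the clip's nose. The end face to push lies 38 mm from here along -x.
- clip_bar (a point): Middle of the top of the steel clip's long thumb bar; moves with the clip. Bar: 154 mm along the shaker's x (-95 to +59), 24 wide, 4 thick, centred at shaker y +50 mm. At rest this point is 107 mm above the bench, outer edge tilted 0.2 rad up; level at clip 0.2; at the stop about 95 mm above the bench. Free below. It may be pressed anywhere, and a fingertip can slide along it.
- clip_nose (a point): Middle of the underside of the clip's nose, 14 mm long in x (shaker x +40 to +54), 10 mm wide (y -13 to -3); moves with the clip. At rest it hangs 8 mm above the platform and blocks the 14 mm thick plate; with the bar down it rises above the plate.
- clip (a joint): Turn of the clip, rad: 0 at rest, grows as the bar goes down, hard stop at 0.42. Hinge along the shaker's x at y +20 mm, 108 mm above the bench: bar 30 mm to its +y side, nose 28 mm to its -y side. The nose clears the plate from about 0.22 on. Spring: about 4.5 N on the bar at 0.2, 7.5 N at 0.4. Closed on the plate it reads about 0.2.
- flask: Loose glass conical flask, 80 mm across the foot, 118 mm tall, origin under its centre; not part of the job.
- beaker: Loose glass beaker, 68 mm across, 90 mm tall, origin under its centre; not part of the job.
- reagent: Loose amber glass bottle with white cap, 60 mm across, 120 mm tall, origin under its centre; not part of the job.
Things that resemble listed ones, but are neither listed nor needed, are in the scene too. There is more than one size of the part that bears plate_center; the job needs the largest.

How it is judged (in metres and radians):
On the way, in this order (a step that is already met when the one before it is completed fails the run):
1. the clip's bar is held down, its nose clear above the plate, while the plate is still short of the nose (value of joint clip above 0.23 rad and x of plate_center in the frame of channel_home below -0.018 m), for 0.2 s.
2. the plate is home against the end stop with the bar still held down (value of joint clip above 0.215 rad and x of plate_center in the frame of channel_home between -0.004 and 0.004 m and y of plate_center in the frame of channel_home between -0.005 and 0.005 m and z of plate_center in the frame of channel_home between -0.003 and 0.003 m), for 0.1 s.
At the end, for the whole second after the job is handed in: The plate lies flat in the channel within 4 mm of fully home against the end stop, and stays there, and the released clip has closed on it (clip between 0.15 and 0.25 rad) (x of plate_center in the frame of channel_home between -0.004 and 0.004 m and y of plate_center in the frame of channel_home between -0.005 and 0.005 m and z of plate_center in the frame of channel_home between -0.003 and 0.003 m and value of joint clip between 0.15 and 0.25 rad and angle between plate_center's own z axis and vertical below 0.06 rad); the robot touches nothing.
It fails at once if the plate is lifted or tipped (z of plate_center in the frame of channel_home above 0.008 m or angle between plate_center's own z axis and vertical above 0.2 rad).
It fails at once if the glassware is disturbed (moved 15 mm or tipped) (distance of any of flask, beaker, reagent from where it was at the start of the episode above 0.015 m or angle between any of flask, beaker, reagent's own z axis and vertical above 0.25 rad).
It also fails if it takes over 42 s, if anything falls off the work surface, if the arm or the gripper's body presses on something with over 40 N, if the wrist force passes 120 N, or if a joint passes its speed limit or range.

## Working session

There is one attempt and no reset: what is moved stays moved. The work goes in short steps, Python scripts to look and compute and a shell command to move; the robot and the scene stay as the last step left them, time stands still between calls to the robot, and variables do not carry over. Pictures are saved under pics/ and viewed, about 8 in all and at most 12, crops included, and the job is handed in when it is done.

```bash
mkdir -p pics
python3 - <<'E'
from workcell import telemetry, viewer, env
import cv2
print(telemetry.state())
import pickle
for n in("scene","top"):
    f=viewer.grab_frame(n); pickle.dump(f,open(n+'.pkl','wb'))
    cv2.imwrite(f'pics/{n}0.png',cv2.resize(f['color'][:,:,::-1],(800,600),interpolation=cv2.INTER_CUBIC))
    print(f['K'],f['rvec'],f['tvec'])
E
```

```text
{'time_s': 0.0, 'qpos': array([ 6.91581370e+01,  1.83515934e+01,  8.97059428e+01,  1.10391234e-03,
        7.20446990e+01, -1.14491496e+00]), 'qvel': array([-0.03059745, -0.03546563, -0.03175057,  0.0859006 ,  0.13007765,
        0.00867898]), 'effort': array([-2.55044310e-03, -4.12472999e+01, -2.31964248e+01,  7.23943161e-02,
        4.57687641e-02, -1.53060646e-04]), 'ee_pos': array([193.61678632, 540.9188571 , 232.12387835]), 'ee_rot': array([-1.79897806e+02, -3.09211244e-03,  1.60302708e+02]), 'force': array([-0.16513733, -0.1667004 , -0.16804906]), 'torque': array([ 0.00635247, -0.00238686, -0.02154305]), 'gripper_width': 91.57581308399766}
[[471.96242086   0.         287.89498113]
 [  0.         471.96242086 215.84788009]
 [  0.           0.           1.        ]] [ 0.90801585  2.71785237 -0.78941714] [ 402.40155569 -280.34313281 1135.58075919]
[[501.94944724   0.         275.94514123]
 [  0.         501.94944724 207.17316076]
 [  0.           0.           1.        ]] [ 2.14789903 -2.18184159  0.04988608] [  81.81069537  555.4072025  1113.53288029]
```

View pics/scene0.png

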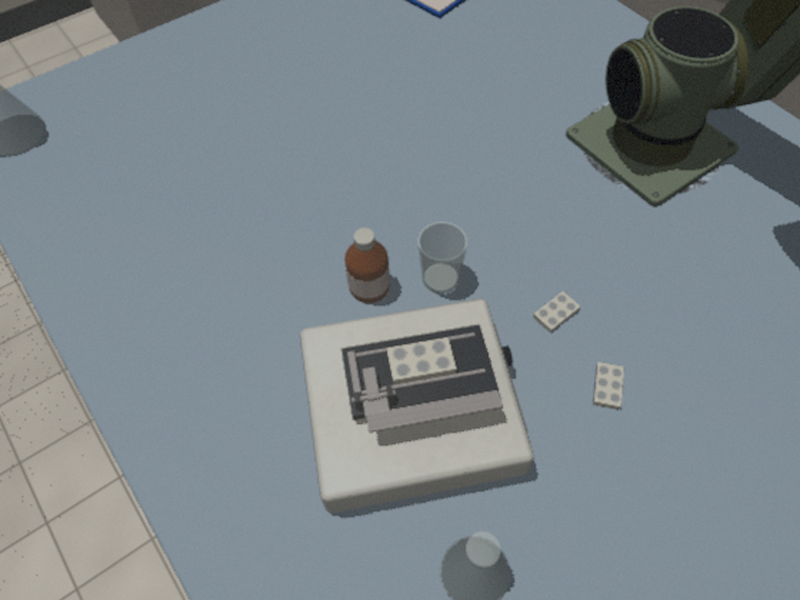

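View pics/top0.png

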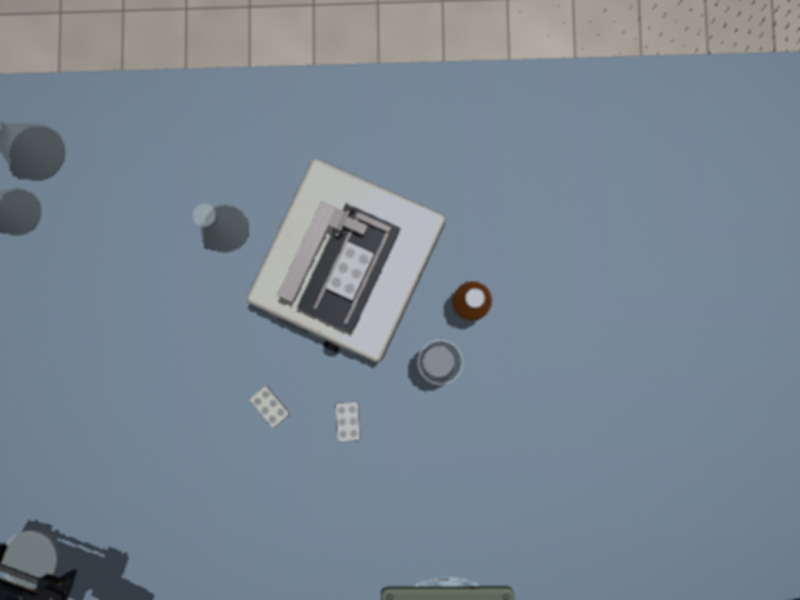

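The candidates for the plate, in the top view: the one in the channel at (350,270), and two smaller ones on the bench at (269,406) and (347,421). The one in the channel is the largest and lies where the text says, so I choose it. The bar is the grey strip at (308,255) and the nose is near (355,228). Next I check the choice in a close crop.

Run:
```python
import pickle,cv2,numpy as np
t=pickle.load(open('top.pkl','rb'))['color'][105:260,165:320,::-1]
s=pickle.load(open('scene.pkl','rb'))['color'][205:360,205:380,::-1]
a=cv2.resize(t,(600,600),interpolation=cv2.INTER_CUBIC)
cv2.imwrite('pics/crop_t.png',cv2.convertScaleAbs(a,alpha=1.3))
```

```text
(no output)
```

View pics/crop_t.png

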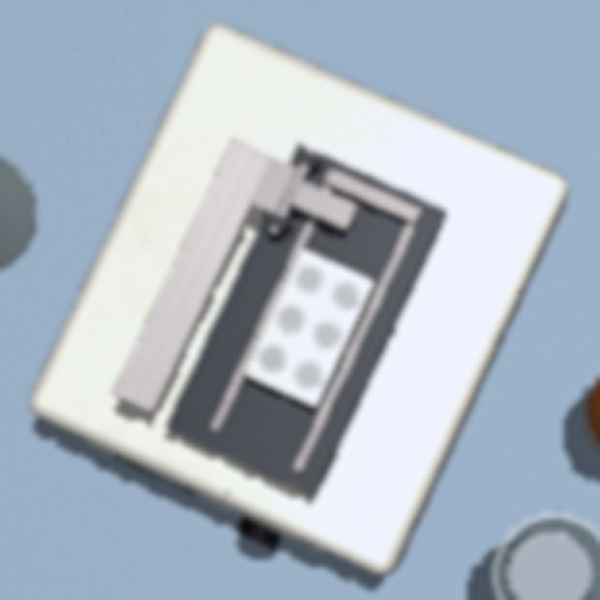

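The crop shows the 76 x 44 plate in the channel, centre about (311,330). The clip nose is ahead of it at (330,208), the stop bar is at (375,193), and the bar runs from (133,403) to (245,150). I fit the shaker pose from the platform and body corners, and compute the plate centre.

```bash
cat > h.py <<'E'
import pickle,cv2,numpy as np
def load(n): return pickle.load(open(n+'.pkl','rb'))
def ray(f,uv,z):
    R=cv2.Rodrigues(f['rvec'])[0]; C=-R.T@f['tvec']
    d=R.T@np.linalg.inv(f['K'])@np.array([uv[0],uv[1],1.]); return C+d*(z-C[2])/d[2]
def proj(f,P): return cv2.projectPoints(np.atleast_2d(P).astype(float),f['rvec'],f['tvec'],f['K'],None)[0][:,0]
def fit(L,W):
    L,W=np.array(L)[:,:2],np.array(W)[:,:2]; a,b=L.mean(0),W.mean(0); l,w=L-a,W-b
    t=np.arctan2((l[:,0]*w[:,1]-l[:,1]*w[:,0]).sum(),(l*w).sum()); R=np.array([[np.cos(t),-np.sin(t)],[np.sin(t),np.cos(t)]])
    o=b-R@a; return o,t,(l@R.T-w)
E
python3 - <<'E'
from h import *
t=load('top'); s=load('scene')
c=lambda p:((p[0]+.5)/3.871+165-.5,(p[1]+.5)/3.871+105-.5)
def go(P,z,L,name):
    W=[ray(t,c(p),z) for p in P]; o,a,r=fit(L,W); print(name,o.round(1),np.degrees(a).round(2),np.abs(r).max().round(1)); return L,W
A=go([(446,209),(311,500),(168,432),(297,146)],90,[(75,-60),(-100,-60),(-100,32),(75,32)],'plat')
B=go([(213,25),(568,182),(388,572),(35,407)],64,[(125,115),(125,-115),(-125,-115),(-125,115)],'body')
C=go([(305,248),(376,279),(317,410),(245,376)],104,[(38,22),(38,-22),(-38,-22),(-38,22)],'plate')
o,a,r=fit(A[0]+B[0],A[1]+B[1]); print('all',o,np.degrees(a),r.round(1).tolist())
R=np.array([[np.cos(a),-np.sin(a)],[np.sin(a),np.cos(a)]])
pc=np.mean(C[1],0)[:2]; print('plate in shaker',R.T@(pc-o), pc)
np.save('pose.npy',[*o,a])
# scene check: platform corners and plate
for f,n in((s,'scene'),):
    img=f['color'][:,:,::-1].copy()
    for L,z in(((75,-60),90),((-100,-60),90),((-100,32),90),((60,-20+27),100),((60,-47),100),((-95,62),109),((-95,38),105),((125,115),66),((-125,115),66)):
        p=o+R@L; u=proj(f,[*p,z])[0]; print(L,u.round(1))
        cv2.circle(img,tuple(np.int32(u*16)),16,(0,0,255),-1,shift=4)
    cv2.imwrite('pics/crop_s.png',cv2.resize(img[200:370,200:380],(720,680)[:2] and (636,600),interpolation=cv2.INTER_CUBIC))
E
```

```text
plat [611.9 147.1] -25.14 2.4
body [612.8 145. ] -25.46 5.9
plate [589.  135.6] -25.29 1.4
all [612.40105676 146.00695931] -25.406190421689647 [[-1.3, -1.4], [0.7, -2.9], [1.4, 1.3], [0.9, -0.9], [4.6, 2.2], [1.5, -3.6], [-5.2, -1.5], [-2.7, 6.8]]
plate in shaker [-16.62976659 -19.4713983 ] [589.02570528 135.55337465]
(75, -60) [238.7 241.8]
(-100, -60) [335.5 224.6]
(-100, 32) [349.2 270.2]
(60, 7) [252.8 271.8]
(60, -47) [247.8 243.9]
(-95, 62) [352.4 282.1]
(-95, 38) [348.2 270. ]
(125, 115) [224.8 349. ]
(-125, 115) [375.8 318.7]
```

View pics/crop_s.png

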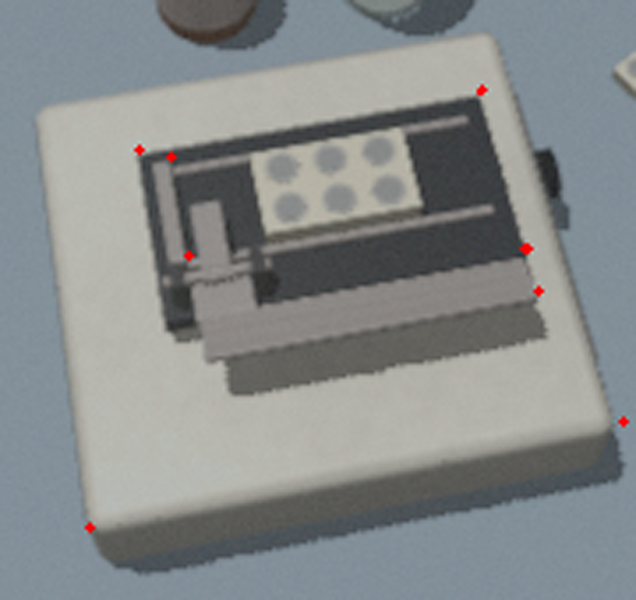

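Pose from the platform fit: origin (612,147), yaw -25.1°. The plate is at shaker (-16,-20), about 38 mm short of home. With the tool turned +5.4°, tool x = -shaker x and tool y = +shaker y, so one finger goes over the bar and the other into the channel. The first move is the travel at height.

```bash
python3 -m jog '[[[0,0,0],5.4,0.61],[[-5,-1.75,0],0,0.61],[[-5,-1.75,0],0,0.61],[[-5,-1.75,0],0,0.61],[[-5,-1.75,0],0,0.61],[[-5,-1.75,0],0,0.61],[[-5,-1.75,0],0,0.61],[[-5,-1.75,0],0,0.61],[[-4,-1.5,0],0,0.61],[[0,0,0],0,0.61]]'
cat > where.py <<'E'
from h import *
from workcell import telemetry
s=telemetry.state(); p=np.array([611.9,147.1]); a=np.radians(-25.14)
R=np.array([[np.cos(a),-np.sin(a)],[np.sin(a),np.cos(a)]])
print('t',round(s['time_s'],2),'shaker xy',(R.T@(s['ee_pos'][:2]-p)).round(1),'tip z',(s['ee_pos'][2]-19).round(1),'rot',s['ee_rot'].round(2),'F shaker',(R.T@s['force'][:2]).round(1),s['force'][2].round(1),'w',round(s['gripper_width'],1))
E
python3 where.py
```

```text
time_s: 1.35
ee_pos: [495.6, 241.1, 227.9]
ee_rot: [-179.6, -0.1, 154.9]
force: [-0.1, 0.2, -1.3]
gripper_width: 55.7
t 1.35 shaker xy [-145.2   35.6] tip z 208.9 rot [-1.7956e+02 -1.0000e-01  1.5488e+02] F shaker [-0.2  0.2] -1.3 w 55.7
```

```bash
python3 -m jog '[[[-4,-1,2],0,0.61],[[-2.5,-1,3],0,0.61],[[0,0,1.5],0,0.61],[[0,0,0],0,0.61]]'
python3 where.py
python3 - <<'E'
from h import *
from workcell import viewer
ims=[]
for n,(u0,u1,v0,v1) in(('scene',(200,380,180,370)),('top',(150,330,80,270))):
    f=viewer.grab_frame(n); pickle.dump(f,open(n+'1.pkl','wb'))
    ims.append(cv2.resize(f['color'][v0:v1,u0:u1,::-1],(400,422),interpolation=cv2.INTER_CUBIC))
cv2.imwrite('pics/b1.png',np.hstack(ims))
E
```

```text
time_s: 1.85
ee_pos: [544.5, 196.8, 160.9]
ee_rot: [-179.6, -0.3, 155.0]
force: [0.6, -0.9, 0.2]
gripper_width: 55.9
t 1.85 shaker xy [-82.1  16.3] tip z 141.9 rot [-179.62   -0.28  154.98] F shaker [ 1.  -0.6] 0.2 w 55.9
```

View pics/b1.png

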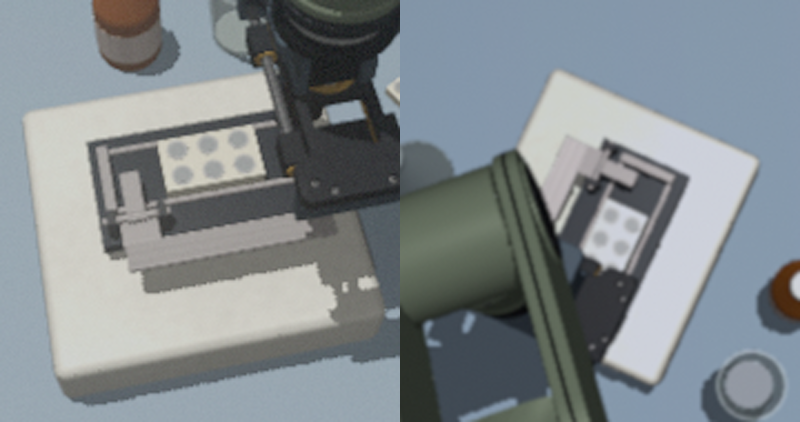

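The arm covers the tips in both views, but the gripper is over the rear of the channel and bar, as planned, and the plate is untouched at left (212,160). I descend next, watching the force.

```bash
python3 -m jog '[[[-0.2,-0.1,1.5],0,0.61],[[0,0,1.5],0,0.61],[[0,0,0],0,0.61]]'; python3 where.py
python3 -m jog '[[[0,0,0.5],0,0.61],[[0,0,0.3],0,0.61]]'; python3 where.py
```

```text
time_s: 2.33
ee_pos: [546.4, 197.0, 132.3]
ee_rot: [-179.9, -0.0, 155.1]
force: [0.1, -0.4, 0.4]
gripper_width: 55.4
t 2.33 shaker xy [-80.5  17.3] tip z 113.3 rot [-1.7987e+02 -2.0000e-02  1.5515e+02] F shaker [ 0.3 -0.3] 0.4 w 55.4
time_s: 2.58
ee_pos: [546.5, 197.1, 124.3]
ee_rot: [-179.9, -0.0, 155.2]
force: [-0.9, -1.3, 2.5]
gripper_width: 56.0
t 2.58 shaker xy [-80.5  17.5] tip z 105.3 rot [-179.89   -0.    155.16] F shaker [-0.3 -1.5] 2.5 w 56.0
```

```bash
python3 -m jog '[[[0,-0.15,0.4],0.3,0.61],[[0,0,0.4],0,0.61],[[0,0,0],0,0.61]]'; python3 where.py
```

```text
time_s: 2.95
ee_pos: [545.9, 195.8, 118.4]
ee_rot: [-180.0, 0.0, 154.8]
force: [-2.8, 1.2, 7.0]
gripper_width: 55.7
t 2.95 shaker xy [-80.5  16.1] tip z 99.4 rot [-1.7999e+02  4.0000e-02  1.5482e+02] F shaker [-3.  -0.1] 7.0 w 55.7
```

```bash
python3 -m jog '[[[0,0,0.25],0,0.61],[[0,0,0],0,0.61],[[0,0,0],0,0.61]]'; python3 where.py;  python3 - <<'E'
from h import *
from workcell import viewer
ims=[]
for n,(u0,u1,v0,v1) in(('scene',(220,340,210,310)),('top',(220,310,110,200))):
    f=viewer.grab_frame(n); pickle.dump(f,open(n+'2.pkl','wb'))
    ims.append(cv2.resize(f['color'][v0:v1,u0:u1,::-1],(400,400*(v1-v0)//(u1-u0)),interpolation=cv2.INTER_CUBIC)[:333])
cv2.imwrite('pics/b2.png',np.hstack(ims))
E
```

```text
time_s: 3.32
ee_pos: [545.9, 196.1, 119.3]
ee_rot: [179.9, 0.1, 154.8]
force: [-3.1, 1.4, 5.1]
gripper_width: 55.8
t 3.33 shaker xy [-80.5  16.3] tip z 100.3 rot [1.7985e+02 1.2000e-01 1.5478e+02] F shaker [-3.4 -0. ] 5.1 w 55.8
```

View pics/b2.png

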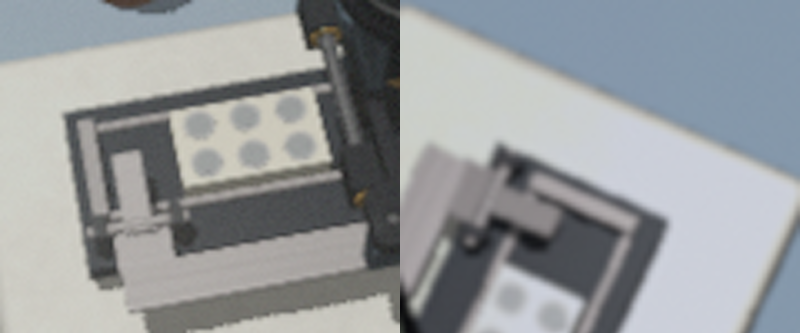

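The scene crop shows the plate unmoved, its leading corner at (172,122), and the bar now nearly level. The tool creeps up under the spring between rows, so every row needs a downward share. I press deeper and hold.

```bash
python3 -m jog '[[[0,0,0.4],0,0.61],[[0,0,0.25],0,0.61],[[0,0,0.15],0,0.61]]'; python3 where.py;python3 -m jog '[[[0,0,0.15],0,0.61],[[0,0,0.15],0,0.61]]'; python3 where.py
```

```text
time_s: 3.8
ee_pos: [545.5, 195.0, 115.7]
ee_rot: [179.9, 0.2, 154.8]
force: [-4.2, 0.2, 11.4]
gripper_width: 55.4
t 3.8 shaker xy [-80.5  15.1] tip z 96.7 rot [179.87   0.22 154.8 ] F shaker [-3.9 -1.6] 11.4 w 55.4
time_s: 4.05
ee_pos: [545.5, 195.2, 116.0]
ee_rot: [179.7, 0.3, 154.8]
force: [-4.7, -0.5, 9.8]
gripper_width: 55.9
t 4.05 shaker xy [-80.5  15.3] tip z 97.0 rot [179.74   0.3  154.78] F shaker [-4.  -2.4] 9.8 w 55.9
```

```bash
python3 -m jog '[[[-0.4,0,0.14],0,0.61],[[-0.4,0,0.14],0,0.61],[[-0.4,0,0.14],0,0.61],[[-0.4,0,0.14],0,0.61]]'; python3 where.py
```

```text
time_s: 4.55
ee_pos: [555.0, 192.4, 115.2]
ee_rot: [179.5, -0.3, 154.7]
force: [-8.3, 3.9, 10.4]
gripper_width: 55.7
t 4.55 shaker xy [-70.7  16.8] tip z 96.2 rot [179.46  -0.34 154.65] F shaker [-9.2  0. ] 10.4 w 55.7
```

```bash
python3 -m jog '[[[-0.4,-0.1,0.09],0,0.61],[[-0.4,0,0.1],0,0.61],[[-0.4,0,0.1],0,0.61]]'; python3 where.py;  python3 - <<'E'
from h import *
from workcell import viewer
ims=[]
for n,(u0,u1,v0,v1) in(('scene',(220,340,210,310)),('top',(220,310,110,200))):
    f=viewer.grab_frame(n); pickle.dump(f,open(n+'3.pkl','wb'))
    ims.append(cv2.resize(f['color'][v0:v1,u0:u1,::-1],(400,400*(v1-v0)//(u1-u0)),interpolation=cv2.INTER_CUBIC)[:333])
cv2.imwrite('pics/b3.png',np.hstack(ims))
E
```

```text
time_s: 4.92
ee_pos: [560.7, 190.3, 115.5]
ee_rot: [179.2, -1.0, 154.5]
force: [-8.1, 4.0, 9.7]
gripper_width: 55.5
t 4.92 shaker xy [-64.7  17.4] tip z 96.5 rot [179.23  -0.98 154.54] F shaker [-9.   0.2] 9.7 w 55.5
```

View pics/b3.png

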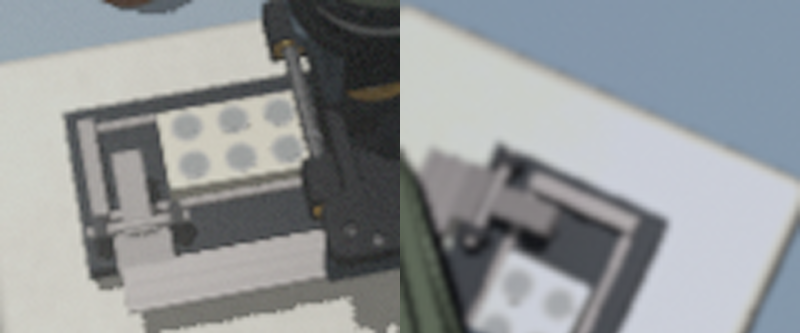

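The plate has moved straight along its channel, its leading corner now at about (157,118), and the nose is up ahead of it. Steps of 0.4 lose about half to compliance, so I use larger ones with slightly less downward push.

```bash
python3 -m jog '[[[-0.8,-0.1,0.06],-0.3,0.61],[[-0.8,0,0.06],0,0.61],[[-0.8,0,0.08],0,0.61]]'; python3 where.py
```

```text
time_s: 5.4
ee_pos: [577.0, 182.9, 115.8]
ee_rot: [179.1, -1.6, 154.8]
force: [-10.7, 4.3, 11.6]
gripper_width: 55.5
t 5.4 shaker xy [-46.8  17.6] tip z 96.8 rot [179.08  -1.65 154.77] F shaker [-11.5  -0.7] 11.6 w 55.5
```

```bash
python3 -m jog '[[[-0.8,-0.1,0.03],0,0.61],[[-0.7,0,0.05],0,0.61]]'; python3 where.py;  python3 - <<'E'
from h import *
from workcell import viewer
f=viewer.grab_frame('scene'); pickle.dump(f,open('scene4.pkl','wb'))
cv2.imwrite('pics/b4.png',cv2.resize(f['color'][215:305,220:330,::-1],(733,600),interpolation=cv2.INTER_CUBIC))
E
```

```text
time_s: 5.65
ee_pos: [587.4, 177.9, 116.3]
ee_rot: [179.0, -2.1, 154.7]
force: [-7.6, 2.7, 7.0]
gripper_width: 55.7
t 5.65 shaker xy [-35.3  17.5] tip z 97.3 rot [178.96  -2.05 154.73] F shaker [-8.  -0.8] 7.0 w 55.7
```

View pics/b4.png

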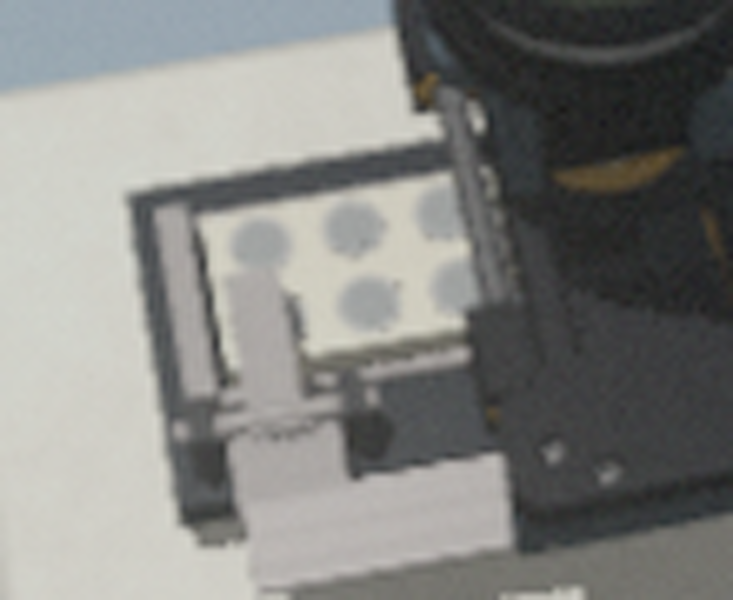

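The plate is under the raised nose, with a narrow dark gap of about 12 px (3–4 mm) to the stop at (205,290). I push on until the force rises.

```bash
python3 -m jog '[[[-0.5,-0.05,0.08],0,0.61],[[-0.5,0,0.08],0,0.61]]'; python3 where.py; python3 -m jog '[[[-0.5,0,0.08],0,0.61]]'; python3 where.py
```

```text
time_s: 5.95
ee_pos: [590.8, 176.3, 116.4]
ee_rot: [178.9, -2.9, 154.6]
force: [-15.0, 6.8, 14.4]
gripper_width: 55.8
t 5.95 shaker xy [-31.5  17.5] tip z 97.4 rot [178.93  -2.87 154.58] F shaker [-16.4  -0.3] 14.4 w 55.8
time_s: 6.08
ee_pos: [591.0, 176.2, 116.6]
ee_rot: [179.0, -3.5, 154.5]
force: [-13.5, 5.8, 13.1]
gripper_width: 55.5
t 6.08 shaker xy [-31.3  17.5] tip z 97.6 rot [178.96  -3.46 154.48] F shaker [-14.7  -0.5] 13.1 w 55.5
```

```bash
python3 -m jog '[[[-0.6,0,0.1],0,0.61],[[-0.6,0,0.1],0,0.61]]'; python3 where.py;  python3 - <<'E'
from h import *
from workcell import viewer
f=viewer.grab_frame('scene'); pickle.dump(f,open('scene5.pkl','wb'))
cv2.imwrite('pics/b5.png',cv2.resize(f['color'][215:305,220:330,::-1],(733,600),interpolation=cv2.INTER_CUBIC))
E
```

```text
time_s: 6.32
ee_pos: [591.5, 176.1, 116.8]
ee_rot: [179.0, -4.8, 154.3]
force: [-15.1, 6.1, 15.8]
gripper_width: 55.7
t 6.33 shaker xy [-30.8  17.5] tip z 97.8 rot [179.04  -4.84 154.29] F shaker [-16.3  -0.9] 15.8 w 55.7
```

View pics/b5.png

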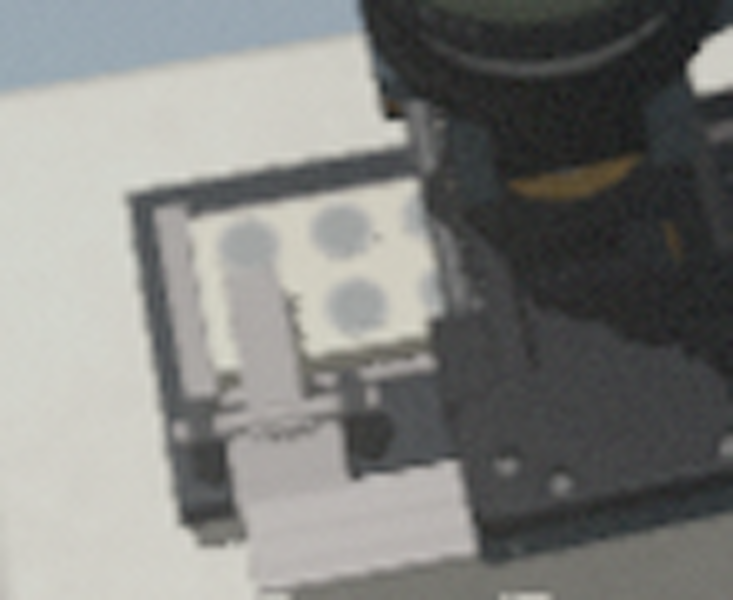

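The gap is closed: the plate touches the stop along its end at (200,290) and the force stalls at about 16 N, so it is home with the bar down. Next I back off along the channel with the bar still held, then rise.

```bash
python3 -m jog '[[[0.6,0,0.08],0,0.61],[[0.6,0,0.05],0,0.61]]'; python3 where.py; python3 -m jog '[[[0.1,0,-0.4],0,0.61],[[0.1,0,-0.5],0,0.61],[[0.1,0,-0.8],0,0.61],[[0,0,-2],0,0.61],[[0,0,-3],0,0.61],[[0,0,-3],0,0.61]]'; python3 where.py
```

```text
time_s: 6.62
ee_pos: [585.0, 181.2, 119.7]
ee_rot: [178.7, -4.2, 154.3]
force: [0.8, 0.1, 0.3]
gripper_width: 55.6
t 6.62 shaker xy [-38.9  19.5] tip z 100.7 rot [178.68  -4.22 154.26] F shaker [0.7 0.4] 0.3 w 55.6
time_s: 7.38
ee_pos: [585.5, 176.4, 216.3]
ee_rot: [179.1, -4.7, 154.2]
force: [0.5, 0.3, -0.2]
gripper_width: 55.8
t 7.38 shaker xy [-36.4  15.3] tip z 197.3 rot [179.08  -4.67 154.23] F shaker [0.3 0.4] -0.2 w 55.8
```

```bash
python3 -m jog '[[[4,2,-1],0,0.61],[[5,2,-1],0,0.61],[[5,2,0],0,0.61],[[5,2,0],0,0.61],[[4,1,0],0,0.61],[[0,0,0],0,0.61],[[0,0,0],0,0.61]]'; python3 where.py;  python3 - <<'E'
from h import *
from workcell import viewer
ims=[]
for n,(u0,u1,v0,v1) in(('scene',(220,340,215,305)),('top',(190,310,120,210))):
    f=viewer.grab_frame(n); pickle.dump(f,open(n+'6.pkl','wb'))
    ims.append(cv2.resize(f['color'][v0:v1,u0:u1,::-1],(400,300),interpolation=cv2.INTER_CUBIC))
    g=f['color'].astype(int); g0=load(n)['color'].astype(int)
    m=(np.abs(g-g0).sum(2)>60).astype(np.uint8)*255
    k=cv2.connectedComponentsWithStats(cv2.morphologyEx(m,cv2.MORPH_OPEN,np.ones((2,2)))); print(n,[list(map(int,x)) for x in k[2][1:] if x[4]>12])
cv2.imwrite('pics/b6.png',np.hstack(ims))
E
```

```text
time_s: 8.25
ee_pos: [417.8, 360.8, 261.7]
ee_rot: [178.8, -4.4, 154.1]
force: [0.3, 0.2, -0.8]
gripper_width: 55.7
t 8.25 shaker xy [-266.5  111. ] tip z 242.7 rot [178.77  -4.38 154.07] F shaker [0.2 0.3] -0.8 w 55.7
scene [[505, 0, 30, 24, 382], [545, 0, 15, 49, 145], [546, 13, 14, 46, 275], [436, 17, 18, 15, 171], [539, 16, 5, 6, 16], [526, 19, 24, 51, 469], [444, 31, 4, 6, 20], [424, 33, 26, 39, 637], [453, 32, 22, 32, 239], [449, 35, 5, 8, 20], [497, 49, 14, 21, 101], [452, 52, 108, 328, 21314], [427, 72, 8, 9, 43], [429, 83, 4, 6, 16], [425, 91, 3, 5, 13], [427, 102, 6, 7, 21], [435, 111, 34, 13, 203], [490, 112, 15, 10, 37], [291, 237, 30, 29, 618], [249, 245, 36, 29, 558], [277, 245, 5, 8, 33], [285, 244, 5, 8, 32], [287, 256, 5, 10, 40], [330, 288, 10, 3, 20], [314, 291, 10, 3, 20], [265, 294, 43, 10, 101], [325, 298, 20, 5, 41], [293, 305, 17, 4, 34]]
top [[222, 146, 7, 13, 28], [244, 153, 27, 26, 410], [242, 175, 8, 6, 34], [252, 179, 7, 6, 31], [214, 185, 8, 13, 31], [229, 185, 27, 26, 427], [195, 203, 6, 12, 34], [0, 220, 218, 200, 25830], [78, 410, 29, 10, 184]]
```

View pics/b6.png

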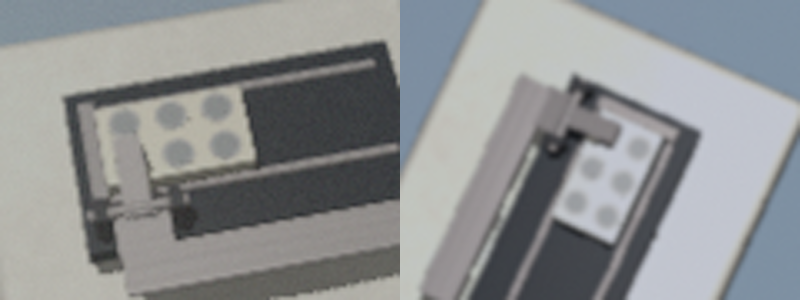

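Both views show the plate against the stop with the nose resting on it, and the glassware is unchanged: no image differences at its places. I make one numerical check of the trailing edge before handing in.

Run:
```python
from h import *
f=load('top6'); a=np.radians(-25.14); R=np.array([[np.cos(a),-np.sin(a)],[np.sin(a),np.cos(a)]])
for p in((553,217),(613,244)):
    w=ray(f,((p[0]-400+.5)/3.333+189.5,(p[1]+.5)/3.333+119.5),104); print((R.T@(w[:2]-[611.9,147.1])).round(1))
f=load('scene6')
for p in((258,163),(242,86)):
    w=ray(f,((p[0]+.5)/3.333+219.5,(p[1]+.5)/3.333+214.5),104); print((R.T@(w[:2]-[611.9,147.1])).round(1))
```

```text
[-14.9   2.1]
[-15. -40.]
[-13.9   8.1]
[-15.2 -36.8]
```

```bash
python3 -c "
from workcell import job_done
print(job_done())"
```

```text
the job is handed in; nothing more can be done
None
```

The plate is home against the end stop with the clip closed on it, and I handed the job in at about 8.3 s of robot time. No verdict was reported.

**What I did:** one fingertip held the thumb bar down, with the tip about 97 mm above the bench. I estimated the clip at 0.33 rad or more from that height and the force, but could not read it directly. The other fingertip pushed the plate about 38 mm along the channel until it stalled against the stop at about 16 N. I then backed off, let the bar up and moved clear.

**Last checks:**
- **Plate position:** the top view puts the trailing edge at shaker x of about -15 mm, against -16 mm when fully home. That is within the measuring error. The sides in the top view centre on y of about -19 mm.
- **Disagreement between views:** the scene view agrees in x to about 2 mm (-14 to -15 mm), but its y is several mm off. Its corners were picked by hand, and its calibration sat 2–3 mm off the top view from the start.
- **Clip:** the nose rests on the plate in both views.
- **Glassware:** nothing changed where it stands.
- **Force reading:** near zero with the arm clear.

**Less than ideal:**
- **Tool tilt:** the tool tilted to nearly 5° during the push, with no visible effect on the plate.
- **Bar on backing off:** the bar had nearly or fully risen by the end of the back-off, when I had meant to hold it down until then. The plate was already home.

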